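# Load the twin-lens head on the test stage and lock it

### The arm

A 7-joint arm with a two-finger parallel gripper is mounted at the origin on the work surface. World frame = base frame: x ahead of the robot, y to its left, z up, the work surface at z = 0. Lengths are in mm, angles in degrees, forces in N, time in s.
With the tool pointing down it reaches from about 400 to 875 mm from the base axis. Payload 6.5 kg.
Tool frame: the origin (TCP) lies on the centre line of the jaws, within the pads' length; the fingertips stand 19 mm ahead of it and the grasp point (between the pads) is the TCP; z points along the fingers, y is the direction in which the jaws open and shut (so a half turn about z gives the same grasp; the last joint's range is limited). The gripper opens to 88 mm and grips with 3 to 60 N. Pads are 18 mm wide; open, the fingers measure 123 mm over their backs; the gripper's body (75 mm by 187 mm) begins 45 mm behind the grasp point.
Start: joints at [-71.975, 30.733, -0.252, 88.115, 0.149, 61.152, -4.079], TCP at [241.575, 603.433, 257.716] pointing down, gripper open.
Joint ranges: [-154.64, 154.64], [-21.42, 123.67], [-72.66, 72.17], [13.99, 137.28], [-74.86, 254.86], [10.95, 109.41], [-158.01, 158.01]. Speed limits (degrees/s): [136.94, 136.94, 180, 180, 180, 180, 180].

### API

Orientations are given as [roll, pitch, yaw] about the fixed x, y, z axes, in that order (R = Rz(yaw) Ry(pitch) Rx(roll)).
In Python, from station import bot, hand, eyes gives the robot as it stands. Calls block until the motion is done:
- bot.movep(position, orientation): joint-space move of the TCP to a pose.
- bot.line_to(position, frame=None, feed=150): straight line of the TCP; frame=None keeps the orientation; feed is the mean speed in mm/s.
- bot.set_joints(angles): joint-space move.
- hand.ungrasp() and hand.grasp(): open the fingers fully, or close them until they stop; the grip force is fixed at half the most.
- bot.hold(seconds).
- bot.solve_ik(position, orientation): joint angles nearest the present ones, or None.
- bot.read_state(): the state.
- eyes.camera(name): name is "scene" or "top"; returns a dict with "color" (420x560x3 uint8, blue, green, red), "z_map" (420x560 float32, mm along the optical axis (not along the pixel's ray), 0 where there is no reading), "fx", "fy", "cx", "cy" (pixels), "R" (3x3) and "t" (3): a world point X has camera coordinates R X + t. Camera axes: x right, y down, z forward; pixel columns grow to the right and rows downward; lengths in mm; the calibration is good to about 2 mm. A picture is of the moment at which its call begins.
A pose or a line that the arm cannot do raises bot.PlanningError and nothing moves.
- bot.close_job(): hands the job in, once; it reports no verdict.
The state is a dict: "time": time; "joint_pos": joint angles; "joint_vel": joint speeds; "tau": joint torques, N m; "eef_pos": TCP position; "tool_rot": TCP orientation; "contact_force": force on the tool from outside, world axes, zero at the start; "ft_torque": the same for the moment, N m; "gripper_width": opening from 0.0 (shut) to 1.0 (fully open).
Only numpy, scipy, OpenCV 4.12 (cv2) and the standard library are available. Lean on these libraries where they do the work, as an engineer would, in place of code of your own. Each camera call takes 0.05 s, during which the arm holds its last target.

### The job

Pick up the twin-lens optical head by its carrying handle and, keeping it upright, lower it without dropping it into the fenced nest of the black test stage, lenses towards the target plate, so that its base sits flat inside the fence. Then slide the stage's lock knob all the way to its end stop so that the tongue reaches over the base. Leave the single-lens head and the other things on the bench where they are.

Things in the scene. Friction and masses are not known exactly. Their poses are not given: they have to be found in the camera images.
- twin: Optical head with two lens barrels: aluminium base plate 130 (x) x 96 (y) x 8 mm jutting out as a flange, tan housing 110 x 70 mm up to 58 mm high, two 34 mm barrels side by side (y = -21, +21 mm; 32 mm high) reaching out of the front (+x) to 87 mm from the origin; black carrying handle on top. About 0.55 kg, balanced under the handle. Origin: centre of the underside; +x forwards (lenses), z up.
- twin_handle (a point): Middle of the twin-lens head's handle bar, 96 mm above the head's underside. The bar runs along the head's x: 96 mm long, 14 mm wide (y), 14 mm high, on two 12 mm posts at x = -38 and +38 mm, with 31 mm free under it. Axes as the head's.
- twin_front (a point): Point midway between the two lens faces of the twin-lens head, 87 mm ahead of its origin, 32 mm up.
- single: The other head, with one lens, a bystander: aluminium base plate 130 (x) x 96 (y) x 8 mm jutting out as a flange, tan housing 110 x 70 mm up to 58 mm high, one 50 mm barrel in the middle reaching out of the front (+x) to 87 mm from the origin; black carrying handle on top. About 0.55 kg, balanced under the handle. Origin: centre of the underside; +x forwards (lenses), z up.
- stage: Fixed test stage: black plate 235 x 150 x 20 mm, from x = -95 to +140 mm, with the nest on top, a target plate at the +x end and, at the +y side, an aluminium lock track 66 mm wide (x), 30 mm high, from y = 68 to 176 mm. Origin: table level under the nest's centre; +x towards the target plate, z up.
- nest (a point): Centre of the nest's floor, 20 mm above the table, straight over the stage's origin; axes as the stage's. Low aluminium fence round it, 10 mm high and 8 mm thick, inside 138 (x) x 104 (y) mm: 4 mm play on each side of a head's base. Lenses reach out over the fence.
- target (a point): Centre of the top edge of the grey target plate with a white face, 110 mm wide (y), 10 mm thick, 85 mm above the table, at x = 130 mm of the stage. The lenses must face it.
- lock (a joint): Slide of the steel lock on the track, m: 0 = fully open (away from the nest), 0.05 = end stop, tongue over the base flange. It moves along the stage's -y. It starts near open, tongue clear of the nest; about 2.5 N of friction. Tongue 30 mm wide (x), 8 mm thick, underside 31.5 mm above the table.
- lock_knob (a point): Centre of the top of the lock's upright black knob, 24 mm diameter and 45 mm tall, from 39.5 to 84.5 mm above the table. In the stage's frame it stands at x = 0, y = 148 mm - joint value.
- pendant: Black push-button box 70 x 160 x 28 mm with four white buttons, a bystander. Origin: centre of the underside.
- jar: Small jar, 60 mm diameter, 75 mm high, a bystander. Origin: centre of the underside.
There are look-alikes about, which are no part of the job. What is shaped like the twin but blue or green is not meant.

How it is judged (in metres and radians):
On the way, in this order (a step that is already met when the one before it is completed fails the run):
1. the twin-lens head is lifted by its handle, its underside over 30 mm above the table (height (world z) of twin above 0.03 m and distance between the grasp point and twin_handle below 0.065 m and contact force between the fingers and twin above 0.5 N), for 0.2 s.
2. the twin-lens head sits in the nest, lenses towards the target plate, the lock not yet closed (x of twin in the frame of stage between -0.007 and 0.007 m and y of twin in the frame of stage between -0.007 and 0.007 m and z of twin in the frame of stage between 0.016 and 0.0235 m and x of twin_front in the frame of stage above 0.07 m and angle between twin's own z axis and vertical below 0.06 rad and value of joint lock below 0.03 m), for 0.2 s.
3. the lock is slid to its end stop, the head still in the nest (x of twin in the frame of stage between -0.007 and 0.007 m and y of twin in the frame of stage between -0.007 and 0.007 m and z of twin in the frame of stage between 0.016 and 0.0235 m and x of twin_front in the frame of stage above 0.07 m and angle between twin's own z axis and vertical below 0.06 rad and value of joint lock above 0.046 m), for 0.2 s.
At the end, for the whole second after the job is handed in: The twin-lens head rests released and still in the nest, within 7 mm of its centre in x and y, flat (base within 3.5 mm of the plate, tilt under 0.06 rad), lenses towards the target plate, and the lock is within 4 mm of its end stop (all of step 3 and linear speed of twin below 0.02 m/s and contact force between the fingers and twin below 0.1 N); the robot touches nothing.
It fails at once if the twin-lens head is dropped: it moves faster than 0.4 m/s with no finger on it (linear speed of twin above 0.4 m/s and contact force between the fingers and twin below 0.05 N).
It fails at once if the twin-lens head is tipped by more than 0.5 rad (angle between twin's own z axis and vertical above 0.5 rad).
It fails at once if the single-lens head, button box or jar is moved by more than 30 mm (distance of any of single, pendant, jar from where it was at the start of the episode above 0.03 m).
It also fails if it takes over 51 s, if anything falls off the work surface, if the arm or the gripper's body presses on something with over 40 N, if the wrist force passes 120 N, or if a joint passes its speed limit or range.

## Working session

There is one attempt and no reset: what is moved stays moved. The work goes in short steps, each a Python script; the robot and the scene stay as the last script left them, time stands still between calls to the robot, and variables do not carry over. Pictures are saved under pics/ and viewed, and the job is handed in when it is done.

```bash
mkdir -p pics; ls; python3 - <<'E'
from station import bot,hand,eyes
import cv2,numpy as np,pickle
for n in("top","scene"):
    c=eyes.camera(n); pickle.dump(c,open(f"pics/{n}0.pkl","wb")); cv2.imwrite(f"pics/{n}0.png",c["color"])
    print(n,c["fx"],c["cx"],c["cy"],np.round(c["R"],3).tolist(),np.round(c["t"],1), (c["z_map"]>0).mean())
s=bot.read_state();print(s["time"],s["eef_pos"],s["tool_rot"],s["gripper_width"])
E
```

```text
pics
top 402.1790178791704 282.27673044001415 203.57512404026323 [[0.02, -1.0, 0.012], [-0.989, -0.022, -0.144], [0.144, -0.009, -0.99]] [ 67.3 504.4 920.4] 0.9959396258503401
scene 379.0574062782454 275.7630429067395 209.68121826332612 [[0.876, 0.482, -0.009], [0.275, -0.514, -0.813], [-0.397, 0.709, -0.583]] [-474.4  -37.1 1176.6] 0.9959821428571428
0.1 [241.40466677 602.95133354 256.91873807] [-1.79910451e+02  5.87191337e-03  1.58184800e+02] 1.0005621220923533
```

View pics/top0.png

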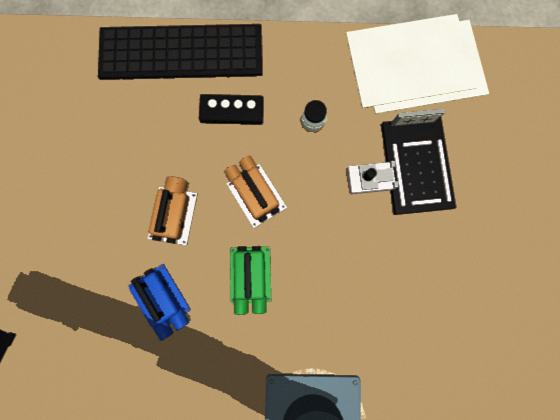

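View pics/scene0.png

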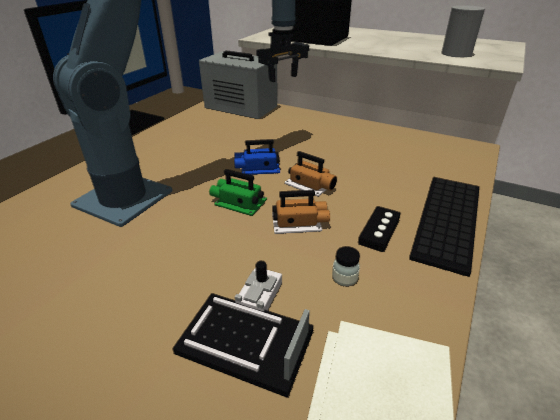

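The top view shows the twin at about (255,190), with its barrels up-left. The stage is at (420,165) with its target plate at the top (433,118), and the lock knob is at (370,175). The single-lens head is at (172,210). The blue and green look-alikes are below. Next I'll measure from both cameras.

```bash
cat > h.py <<'E'
import numpy as np,cv2
def cloud(c):
    z=c["z_map"].astype(float);v,u=np.mgrid[:z.shape[0],:z.shape[1]]
    P=np.stack([(u-c["cx"])/c["fx"]*z,(v-c["cy"])/c["fy"]*z,z],-1)
    W=(P-np.array(c["t"]))@np.array(c["R"])
    W[z==0]=np.nan
    return W
def rect(p):
    r=cv2.minAreaRect(p[:,:2].astype(np.float32)); b=cv2.boxPoints(r)
    e=[b[1]-b[0],b[2]-b[1]]; e=sorted(e,key=np.linalg.norm); l=e[1]
    return np.round(r[0],1),[round(float(np.linalg.norm(x)),1) for x in e[::-1]],round(float(np.degrees(np.arctan2(l[1],l[0]))),2)
E
python3 - <<'E'
import pickle;from h import *
for n in("top","scene"):
    c=pickle.load(open(f"pics/{n}0.pkl","rb"));W=cloud(c);C=c["color"].astype(int)
    hsv=cv2.cvtColor(c["color"],cv2.COLOR_BGR2HSV)
    X,Y,Z=W[...,0],W[...,1],W[...,2]
    print(n,"table z",np.nanmedian(Z[(abs(X-350)<150)&(abs(Y)<40)]))
    if n=="top":
        for uv in[(255,190),(420,165),(370,175),(433,118),(315,115),(231,109),(172,210),(250,275)]:print(uv,np.round(W[uv[1],uv[0]],1))
        tw=W[190,255];st=W[165,420]
    near=np.hypot(X-tw[0],Y-tw[1])<85
    m=near&(Z>94)&(Z<112);p=W[m];print("handle",len(p),np.round(np.median(p[:,2]),1),rect(p),p.mean(0))
    m=near&(hsv[...,2]>150)&(hsv[...,1]<60)&(Z>2)&(Z<20);p=W[m];print("base",len(p),np.median(p[:,2]),rect(p))
    near=np.hypot(X-st[0],Y-st[1])<180
    m=near&(Z>13)&(Z<24)&(hsv[...,2]<80);p=W[m];print("plate",len(p),np.median(p[:,2]),rect(p))
    m=(np.hypot(X-st[0],Y-st[1])<120)&(Z>25)&(Z<36)&(hsv[...,2]>120)&(hsv[...,1]<60);p=W[m];print("fence",len(p),np.median(p[:,2]),rect(p))
    cv2.imwrite(f"pics/{n}_fm.png",(m*255).astype(np.uint8))
    m=near&(Z>78)&(Z<92);p=W[m];
    k,l,s,ce=cv2.connectedComponentsWithStats(m.astype(np.uint8))
    for i in range(1,k):
        if s[i,4]>8:
            p=W[l==i];print(" high",ce[i].round(),len(p),p.mean(0).round(1),rect(p))
E
```

```text
top table z 0.05697678676848113
(255, 190) [522.7 139.8 100.2]
(420, 165) [ 608.7 -259.7   19.6]
(370, 175) [ 566.3 -121.    84. ]
(433, 118) [ 717.8 -282.8   52.9]
(315, 115) [nan nan nan]
(231, 109) [738.6 209.8  27.1]
(172, 210) [479.3 332.9  56.4]
(250, 275) [336.2 144.9 101.3]
handle 270 102.3 (array([526.3, 141.6]), [95.4, 14.1], 33.18) [525.71299584 141.45320358 102.26392884]
base 499 7.696196231963868 (array([526.8, 141.9]), [129.9, 97.3], 32.73)
plate 4259 20.043850044466414 (array([ 611.2, -255.6]), [234.2, 150.0], 7.14)
fence 892 29.86918677246903 (array([ 586.5, -235.2]), [171.5, 154.1], -83.27)
 high [421. 113.] 243 [ 717.1 -242.5   84.1] (array([ 717.8, -242.6]), [109.0, 12.6], -83.2)
 high [371. 172.] 85 [ 572.4 -124.3   84.6] (array([ 572. , -124.5]), [21.6, 21.4], -85.43)
scene table z 0.49240684192450146
handle 191 101.9 (array([528. , 142.2]), [95.8, 17.9], 34.26) [528.97562245 139.38764845 100.82031262]
base 184 8.419472890383865 (array([543.9, 104.7]), [136.2, 50.2], 15.11)
plate 6130 20.110908903823333 (array([ 612.7, -254.1]), [234.0, 155.6], 7.03)
fence 1205 29.834498219131177 (array([ 586.8, -231.9]), [176.1, 154.3], -83.13)
 high [260. 265.] 86 [ 574.4 -126.7   83.7] (array([ 573.7, -125.4]), [23.2, 22.3], -80.95)
 high [296. 335.] 349 [ 720.2 -248.4   84.3] (array([ 719. , -243.4]), [110.5, 10.7], -82.7)
```

```bash
python3 - <<'E'
from station import bot,hand,eyes
import numpy as np
for y in(33,-147):
    for p,a in(((527,142,210),y),((527,142,96),y),((589.5,-257.8,240),y-26),((589.5,-257.8,117),y-26)):
        q=bot.solve_ik(p,[180,0,a]);print(y,p,None if q is None else np.round(q,1))
E
```

```text
33 (527, 142, 210) [-44.9  26.9  32.8 108.  -18.5  50.4 -60. ]
33 (527, 142, 96) [-41.   37.2  28.1 111.3 -27.5  38.1 -52.6]
33 (589.5, -257.8, 240) [-18.9  47.2  64.3  92.5 -44.9  69.6 -28.1]
33 (589.5, -257.8, 117) [ -8.7  47.8  43.5  96.4 -40.   52.5 -32.2]
-147 (527, 142, 210) [-19.   24.   -1.  106.5   0.5  49.4 102.7]
-147 (527, 142, 96) [-15.8  34.2  -5.2 109.8   4.9  36.2  98.9]
-147 (589.5, -257.8, 240) [ -1.8  34.1  31.6  91.6 -19.9  60.  132.5]
-147 (589.5, -257.8, 117) [  9.   40.5  15.5  95.2 -13.9  46.1 127.6]
```

```bash
python3 - <<'E'
from station import bot,hand,eyes
import numpy as np,cv2
bot.movep([526.8,141.8,200],[180,0,-147])
bot.line_to([526.8,141.8,97],feed=80)
s=bot.read_state();print(s["time"],s["eef_pos"],s["tool_rot"],s["contact_force"])
for n in("top","scene"):cv2.imwrite(f"pics/{n}1.png",eyes.camera(n)["color"])
a=cv2.imread("pics/scene1.png")[120:300,180:420];cv2.imwrite("pics/s1c.png",cv2.resize(a,None,fx=3,fy=3))
E
```

```text
3.5083 [527.19392286 141.92159817  97.49384726] [-1.79985509e+02  5.57325265e-02 -1.47003615e+02] [0.16694373 0.32565301 0.29024043]
```

View pics/s1c.png

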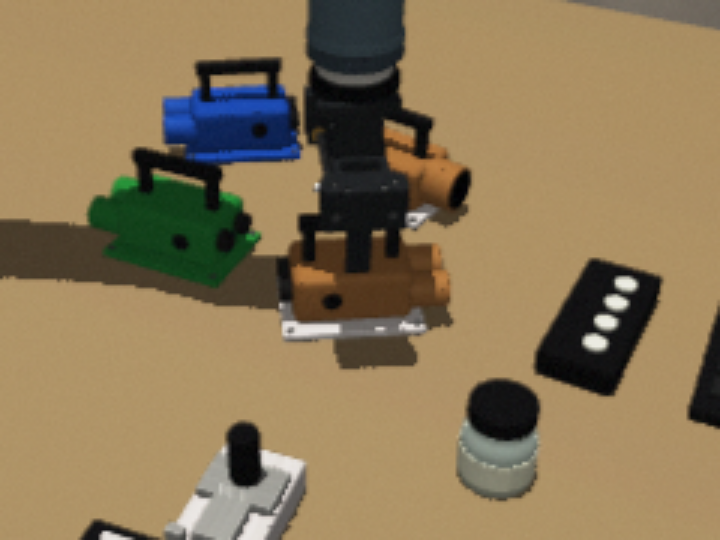

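The crop shows the finger at about (358,250), across the middle of the twin's handle bar and clear of the housing. I'll grasp and lift.

```bash
python3 - <<'E'
from station import bot,hand,eyes
import numpy as np,cv2,pickle
hand.grasp()
s=bot.read_state();print(s["time"],s["eef_pos"],s["gripper_width"],s["contact_force"])
p=s["eef_pos"]
bot.line_to([p[0],p[1],235],feed=100)
bot.movep([589.5,-257.8,235],[180,0,-173])
bot.hold(0.3)
s=bot.read_state();print(s["time"],s["eef_pos"],s["tool_rot"],s["gripper_width"],s["contact_force"],s["ft_torque"],s["joint_pos"])
for n in("top","scene"):
    c=eyes.camera(n);pickle.dump(c,open(f"pics/{n}2.pkl","wb"));cv2.imwrite(f"pics/{n}2.png",c["color"])
E
```

```text
4.725 [526.31720074 142.59213876  96.86230566] 0.15193820290506294 [-1.94625112  3.87382763 -0.80778619]
8.0583 [ 589.77927048 -256.99347851  235.091438  ] [ 1.79989652e+02  1.04910796e-02 -1.72928335e+02] 0.15061527681706322 [ 0.41995642 -0.45285754 -6.03298031] [-0.02876218  0.06870292 -0.03217944] [ 11.87119067  31.63395821  11.07502524  90.94349032  -6.83369874
  58.08077955 122.02965715]
```

View pics/scene2.png

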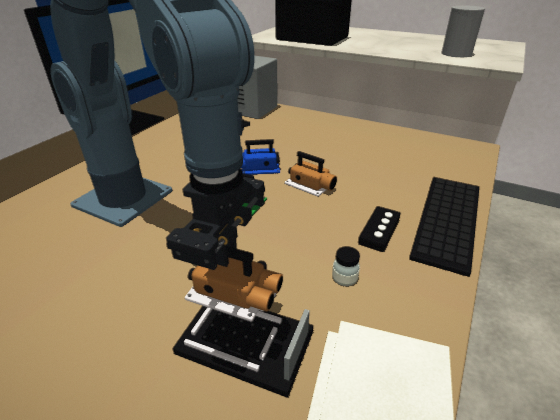

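View pics/top2.png

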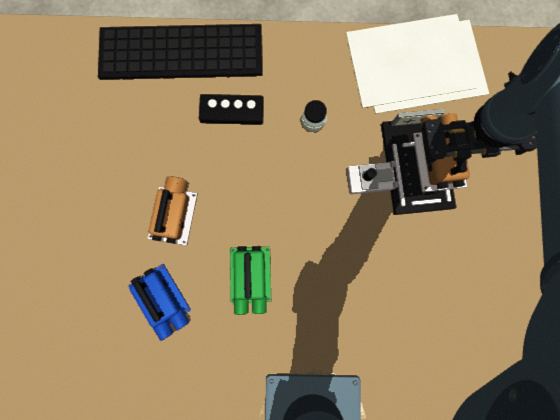

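```bash
python3 - <<'E'
import pickle;from h import *
T=np.array([589.8,-257.0]);a=np.radians(7.07);A=np.array([[np.cos(a),np.sin(a)],[-np.sin(a),np.cos(a)]])
for n in("scene","top"):
    c=pickle.load(open(f"pics/{n}2.pkl","rb"));W=cloud(c);hsv=cv2.cvtColor(c["color"],cv2.COLOR_BGR2HSV)
    L=np.dstack([(W[...,:2]-T)@A.T,W[...,2]])
    near=(abs(L[...,0])<110)&(abs(L[...,1])<70)
    m=near&(L[...,2]>136)&(L[...,2]<152)&(hsv[...,1]<70)&(hsv[...,2]>110)
    p=L[m];print(n,"base",len(p),[np.round(np.percentile(p[:,i],[0,2,50,98,100]),1).tolist() for i in range(3)])
    t=p[p[:,2]>144]
    print(" rect",rect(t))
    # tilt fit
    M=np.c_[t[:,:2],np.ones(len(t))];print(" slope",np.linalg.lstsq(M,t[:,2],rcond=None)[0])
    for lo,hi in((-44,-38),(-50,-44)):
        q=p[(p[:,1]>lo)&(p[:,1]<hi)]
        if len(q):print(lo,len(q),q[:,0].min(),q[:,0].max())
    m=near&(hsv[...,1]>120)&(L[...,2]>150)&(L[...,2]<200);p=L[m];print(" tan xmax",len(p),np.percentile(p[:,0],[1,99,100]),np.percentile(p[:,1],[0,100]))
    # stage plate again
    m=near&(L[...,2]>226)&(L[...,2]<246)&(abs(L[...,1])<12);print(" bar",np.nanmin(L[...,0][m]) if m.any() else None,np.nanmax(L[...,0][m]) if m.any() else None)
E
```

```text
scene base 727 [[-63.3, -61.2, 4.3, 65.0, 66.0], [-49.4, -48.8, -42.0, -28.5, -22.3], [138.5, 140.6, 145.9, 147.9, 149.1]]
 rect (array([  1.2, -37.3]), [129.3, 26.7], -1.46)
 slope [-3.41385527e-03  3.25820401e-02  1.47408284e+02]
-44 209 -62.624504481092764 66.03823932509482
-50 292 -61.50501513267931 66.01270220473047
 tan xmax 2954 [-48.38496829  88.54019374  89.16159464] [-39.3574456   35.10415119]
 bar 2.553907910142348 49.85753571814227
top base 484 [[-64.7, -64.0, -17.5, 60.5, 63.9], [-47.6, -44.5, 37.0, 46.3, 47.9], [141.5, 143.6, 146.5, 149.5, 150.2]]
 rect (array([-0.6, -0.3]), [127.7, 95.5], -0.55)
 slope [-3.09492182e-03  8.38098910e-04  1.46560490e+02]
-44 9 -64.36059143196668 -50.10078479172587
-50 10 -64.48488285064441 -50.0853216564096
 tan xmax 946 [-54.48008775  86.64791967  88.25251744] [-35.07330123  37.3355497 ]
 bar -47.32991063475597 -23.758941299941327
```

```bash
python3 - <<'E'
from station import bot,hand,eyes
import numpy as np,cv2,pickle
x,y=589.2,-258.3
bot.line_to([x,y,140],[180,0,-172.95],feed=80)
bot.hold(0.2)
f0=np.array(bot.read_state()["contact_force"]);print(f0)
for z in(132,127,124,121,119,117.5,116.5):
    bot.line_to([x,y,z],[180,0,-172.95],feed=30)
    s=bot.read_state();f=np.array(s["contact_force"])-f0
    print(z,round(s["time"],2),np.round(s["eef_pos"],1),f.round(1))
    if f[2]>3 or np.hypot(f[0],f[1])>8:break
for n in("top","scene"):
    c=eyes.camera(n);pickle.dump(c,open(f"pics/{n}3.pkl","wb"));cv2.imwrite(f"pics/{n}3.png",c["color"])
a=cv2.imread("pics/scene3.png")[220:400,150:390];cv2.imwrite("pics/s3c.png",cv2.resize(a,None,fx=3,fy=3))
E
```

```text
[ 0.51283828  0.20970326 -7.06230973]
132 10.12 [ 589.  -258.2  131.6] [-0.4 -0.9  0.3]
127 10.43 [ 589.  -258.2  126.7] [-0.4  0.2  0.7]
124 10.68 [ 589.  -258.2  123.7] [-0.9  0.4  0.3]
121 10.93 [ 589.  -258.2  120.7] [-1.  -0.   0.1]
119 11.18 [ 589.1 -258.2  118.8] [-1.  -0.1  1.1]
117.5 11.43 [ 589.1 -258.2  117.4] [-0.5 -0.2  1.2]
116.5 11.68 [ 589.2 -258.2  116.8] [-2.2  0.6  4.8]
```

View pics/s3c.png

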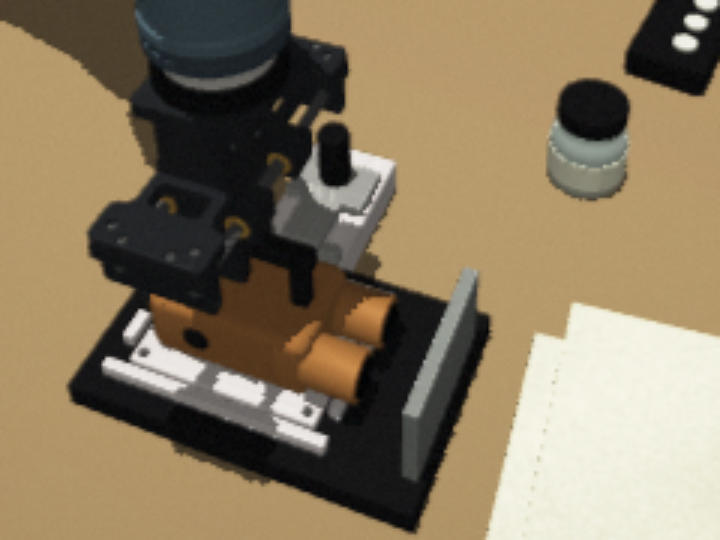

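The base sits inside the fence, with the lenses facing the grey plate at (440,345). Contact came at the expected height, so I'll release, retract and check.

```bash
python3 - <<'E'
from station import bot,hand,eyes
import numpy as np,cv2,pickle
from h import *
hand.ungrasp()
bot.line_to([589.2,-258.2,220],feed=120)
s=bot.read_state();print(s["time"],s["eef_pos"],s["gripper_width"])
bot.movep([560,-30,220],[180,0,-173])
T=np.array([588.9,-258.6]);a=np.radians(7.07);A=np.array([[np.cos(a),np.sin(a)],[-np.sin(a),np.cos(a)]])
for n in("top","scene"):
    c=eyes.camera(n);pickle.dump(c,open(f"pics/{n}4.pkl","wb"));cv2.imwrite(f"pics/{n}4.png",c["color"])
    W=cloud(c);L=np.dstack([(W[...,:2]-T)@A.T,W[...,2]])
    near=(abs(L[...,0])<70)&(abs(L[...,1])<60)
    p=L[near&(L[...,2]>108)&(L[...,2]<130)];print(n,"handle",len(p),np.median(p[:,2]),rect(p))
    p=L[(np.hypot(L[...,0],L[...,1]-137)<30)&(L[...,2]>80)&(L[...,2]<90)];print("knob",len(p),rect(p) if len(p) else 0)
    p=L[(np.hypot(L[...,0]-130,L[...,1])<70)&(L[...,2]>80)&(L[...,2]<90)];print("target",len(p),rect(p) if len(p) else 0)
    a_=c["color"];k=(a_[90:230,330:480] if n=="top" else a_[220:400,150:390]);cv2.imwrite(f"pics/{n}4c.png",cv2.resize(k,None,fx=3,fy=3))
print(bot.read_state()["time"])
E
```

```text
13.9667 [ 588.7153543  -257.92651897  219.14290733] 0.9997840208152929
top handle 0 nan (array([0., 0.]), [0.0, 0.0], 0.0)
knob 0 0
target 27 (array([130., -48.]), [13.1, 9.4], 82.13)
scene handle 490 122.08886064691922 (array([ 1.7, -1.2]), [96.0, 15.2], 0.56)
knob 78 (array([  0.9, 133.5]), [23.3, 21.5], -66.71)
target 329 (array([130.9,  -1.1]), [109.6, 10.6], 89.88)
14.9833
  return _methods._mean(a, axis=axis, dtype=dtype,
  ret = ret.dtype.type(ret / rcount)
```

View pics/scene4c.png

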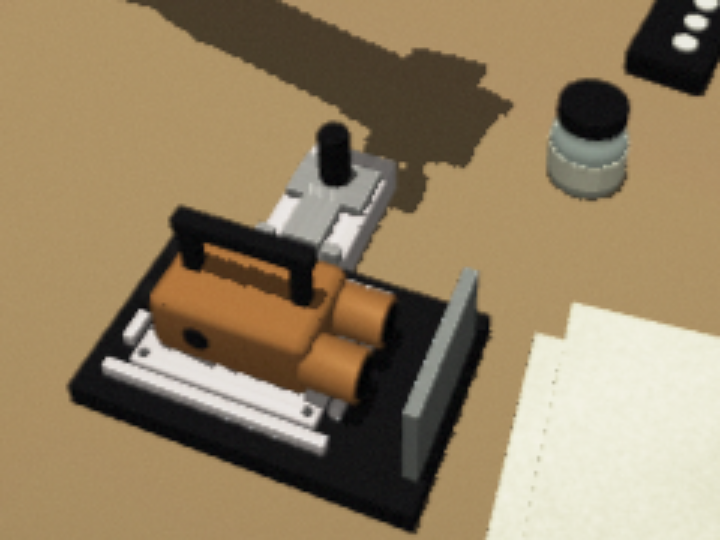

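View pics/top4.png

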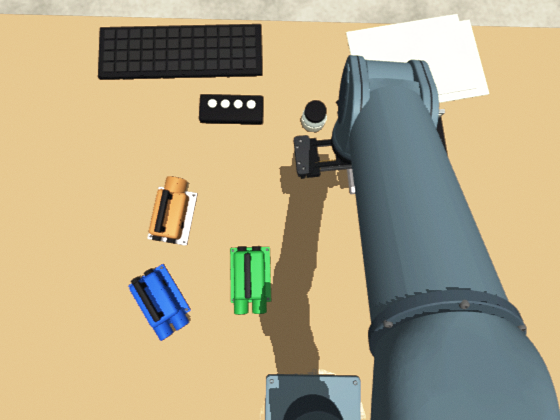

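```bash
python3 - <<'E'
from station import bot,hand,eyes
import numpy as np,cv2,pickle
from h import *
T=np.array([588.9,-258.6]);a=np.radians(7.07);B=np.array([[np.cos(a),-np.sin(a)],[np.sin(a),np.cos(a)]])
P=lambda x,y,z:[*(T+B@[x,y]),z]
O=[180,0,-82.93]
hand.grasp()
bot.movep(P(0,180,200),O)
bot.line_to(P(0,180,70),O,feed=120)
bot.hold(.2)
s=bot.read_state();f0=np.array(s["contact_force"]);print(s["time"],s["eef_pos"],f0)
for y in(162,156,150,144,138,132,126,123,121,120,119,118,117,116,115,114,113,112):
    bot.line_to(P(0,y,70),O,feed=40)
    s=bot.read_state();f=np.array(s["contact_force"])-f0;fl=B.T@f[:2];pl=B.T@(np.array(s["eef_pos"][:2])-T)
    print(y,round(s["time"],2),pl.round(1),fl.round(1),f[2].round(1))
    if fl[1]>10: break
for n in("top","scene"):
    c=eyes.camera(n);pickle.dump(c,open(f"pics/{n}5.pkl","wb"));cv2.imwrite(f"pics/{n}5.png",c["color"])
k=c["color"][220:400,150:390];cv2.imwrite(f"pics/s5c.png",cv2.resize(k,None,fx=3,fy=3))
E
```

```text
18.8667 [567.08837789 -80.05388549  70.55465181] [ 0.00566509 -0.85207008  0.3451434 ]
162 19.47 [-1.000e-01  1.619e+02] [0.1 1.1] -0.2
156 19.77 [  0.  155.8] [0.2 1.6] -0.9
150 20.07 [ -0.  149.6] [0.5 1.1] -1.0
144 20.37 [ -0.  143.2] [0.2 1. ] -0.2
138 20.67 [ -0.  137.2] [0.3 1.2] 0.4
132 20.97 [ -0.  131.2] [-0.3  0.7] 0.0
126 21.27 [ -0.  125.2] [-0.5  1.5] -0.3
123 21.52 [  0.  122.7] [-0.1  2. ] -0.6
121 21.77 [  0. 121.] [0.3 1.8] 0.0
120 22.02 [  0.  120.1] [0.6 2.3] -0.2
119 22.27 [  0.  119.3] [0.5 4.1] 0.7
118 22.52 [  0.  119.2] [0. 6.] 0.5
117 22.77 [ -0.  119.1] [-0.1  8. ] 0.2
116 23.02 [ -0.  119.1] [-0.9  9.7] 0.1
115 23.27 [ -0. 119.] [-0.1 11.7] 0.6
```

View pics/s5c.png

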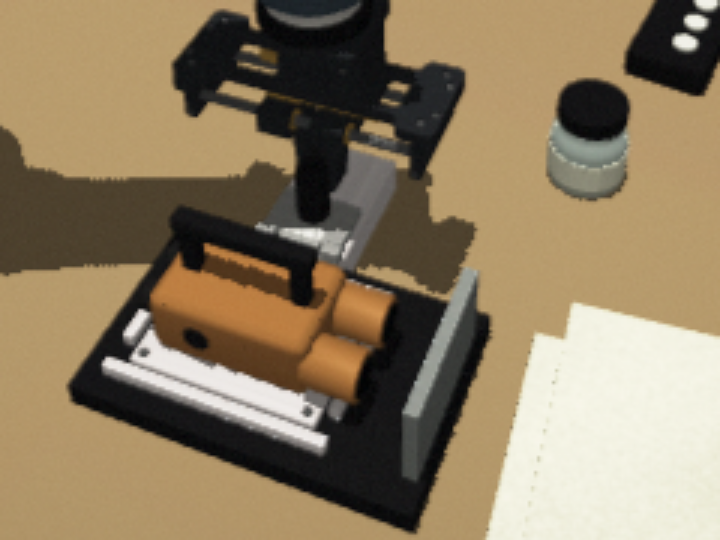

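The pusher stopped hard at y = 119, which is the expected end-stop position, while the force kept rising. The head hasn't moved. I'll back off, retract and check from both cameras.

```bash
python3 - <<'E'
from station import bot,hand,eyes
import numpy as np,cv2,pickle
from h import *
T=np.array([588.9,-258.6]);a=np.radians(7.07);B=np.array([[np.cos(a),-np.sin(a)],[np.sin(a),np.cos(a)]])
P=lambda x,y,z:[*(T+B@[x,y]),z]
O=[180,0,-82.93]
bot.line_to(P(0,145,70),O,feed=60)
bot.line_to(P(0,145,230),O,feed=120)
bot.movep([480,140,260],O); bot.hold(.3)
for n in("top","scene"):
    c=eyes.camera(n);cv2.imwrite(f"pics/{n}6.png",c["color"])
    W=cloud(c);L=np.dstack([(W[...,:2]-T)@B,W[...,2]])
    near=(abs(L[...,0])<70)&(abs(L[...,1])<60)
    def r(m): p=L[m];return (len(p),rect(p),p[:,2].mean()) if len(p)>5 else len(p)
    print(n,"handle",r(near&(L[...,2]>112)&(L[...,2]<130)))
    print("knob",r((np.hypot(L[...,0],L[...,1]-100)<30)&(L[...,2]>80)&(L[...,2]<90)))
    print("target",r((np.hypot(L[...,0]-130,L[...,1])<70)&(L[...,2]>80)&(L[...,2]<90)))
    k=c["color"][90:230,330:480] if n=="top" else c["color"][220:400,150:390];cv2.imwrite(f"pics/{n}6c.png",cv2.resize(k,None,fx=3,fy=3))
s=bot.read_state();print(s["time"],s["contact_force"])
E
```

```text
top handle (323, (array([ 0.2, -0.9]), [94.3, 16.4], 0.62), np.float64(121.6553929985224))
knob (83, (array([ 0.7, 96.8]), [22.8, 21.0], -51.72), np.float64(84.24414671550572))
target (221, (array([130.,  -1.]), [110.8, 11.7], 89.47), np.float64(84.52550587408942))
scene handle (470, (array([ 1.9, -0.8]), [96.3, 15.8], 0.63), np.float64(120.72940848757491))
knob (86, (array([ 1.6, 96.5]), [22.1, 22.0], -89.14), np.float64(84.3384299809497))
target (330, (array([130.9,  -1.2]), [110.9, 10.6], -89.88), np.float64(84.85221721981334))
26.9583 [-0.14720305  0.07800459  0.1901839 ]
```

View pics/top6.png

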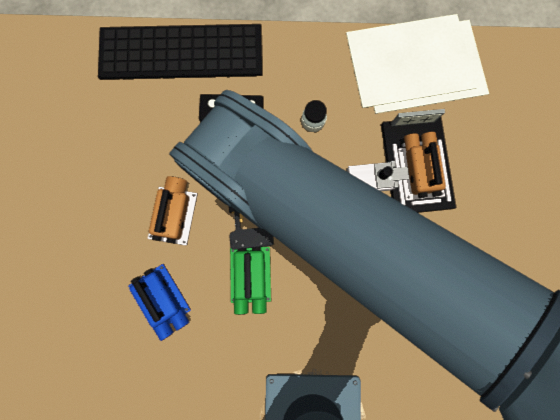

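View pics/scene6c.png

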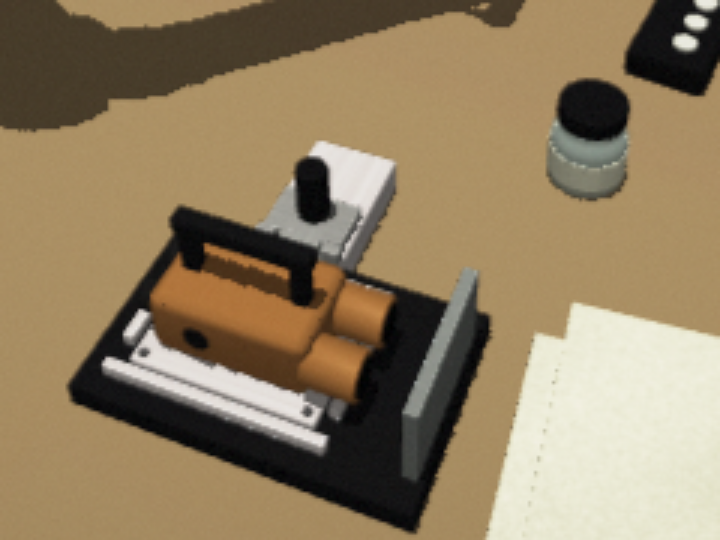

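```bash
python3 -c "
from station import bot
bot.close_job()"
```

```text
the job is handed in; nothing more can be done
```

I placed the twin-lens head in the nest by its handle, pushed the lock to its end stop with the closed fingers, and handed the job in. It reports no verdict, so what follows is from my own last checks.

- **Placement:** both cameras put the handle within about 1 mm of the nest centre, measured against the target plate. It is turned about 0.6° from the stage axes. The lenses face the target plate and the base is inside the fence.
- **Seating:** contact came at the height expected for a flat base. The handle then read about 121–122 mm in the depth maps. Its true top would be 123 mm, but the maps also read it about 1 mm low at pick-up.
- **Lock:** the pusher stopped hard, with the force rising to about 12 N. The knob then stood at about y = 98 mm, which is a joint value of about 50 mm.
- **Bystanders:** the single-lens head, button box and jar look unmoved in the pictures. I did not measure them again, and the arm hides part of the button box in the last top view.
- **Clearance and time:** the arm was clear of everything, with near-zero tool force, after about 27 s.
- **Disagreements:** the two cameras differ by about 1–2 mm, within their calibration. No check failed.

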